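# Put the sample into the photometer's beam and take a reading

## Robot

A 6-joint arm with a two-finger parallel gripper is mounted at the origin on a cart in front of the work surface, level with it; the furniture and walls round the work are solid. World frame = base frame: x ahead of the robot, y to its left, z up, the work surface at z = 0. Lengths are in m, angles in rad, forces in N, time in s.
With the tool pointing down it reaches from about 0.3 to 0.75 m from the base axis. Payload 8.5 kg.
Tool frame: the origin (TCP) lies between the finger pads; the fingertips stand 14 mm ahead of it and the grasp point (between the pads) lies 5 mm behind it; z points along the fingers, y is the direction in which the jaws open and shut (so a half turn about z gives the same grasp; the last joint's range is limited). The gripper opens to 85 mm and grips with 20 to 120 N. Pads are 22 mm wide; open, the fingers measure 114 mm over their backs; the gripper's body (76 mm by 85 mm) begins 54 mm behind the grasp point. The pads swing forward as they close: fully open they stand 13 mm farther back than shut.
Start: joints at [-0.215, 0.381, 1.297, -0, 1.464, -0.215], TCP at [0.55, 0, 0.216] pointing down, gripper open.
Joint ranges: [-3.11, 3.11], [-0.89, 2.33], [0.22, 2.48], [-1.42, 4.56], [0.17, 2.85], [-2.88, 2.88]. Speed limits (rad/s): [2.39, 2.39, 3.14, 3.14, 3.14, 3.14].

## Interface

Orientations are given as a unit quaternion [w, x, y, z].
In Python, from cell import r gives the robot as it stands.
- The arm moves only by the shell command python3 -m handwheel 'ROWS' [OPENING]. ROWS is a JSON object of lists of equal length, an entry for each row: "translation": the shift along the tool's x, y, z in mm, a list of three; "twist": the turn about the tool's z in rad. In form: {"translation": [[x, y, z], ...], "twist": [twist, ...]}. A call has 1 to 8 rows; each row shifts and turns the commanded pose from where the row before left it, along the tool's axes as they then stand; what a row does not reach is not made up. A row lasts 1/10 s, in which the tool goes at most 50 mm and 8.59 degrees, less where a joint would pass 70% of its speed; a pose out of reach is approached as far as the arm can. A call with a gripper value outside its range is refused whole. OPENING is the opening, from 0 (shut) to 1 (fully open), set as the call begins (- or left out, the last holds). The fingers move at their own pace and stop on an object; the grip force is fixed at half the most. Time passes only in rows, so rows that do not move let the fingers close. It gives the time, the measured TCP pose, the force and the opening at its end, in the units of the state.
- r.get_state(): the state, without advancing time (a new reading comes with each control period).
- r.grab_frame(name): name is "scene" or "side" or "wrist"; returns the picture (420x560x3 uint8, blue, green, red); there is no depth.
- r.camera_params(name): a dict with "mtx" (3x3 intrinsics, pixels), "k1" (the pictures are not rectified: a ray, as slopes to the right and down, at radius r is drawn at 1 + k1 r^2 times it, then the intrinsics apply), "origin" and "attitude" of the camera in the world. Camera axes: x right, y down, z forward; pixel columns grow to the right and rows downward; lengths in m; the calibration is good to about 2 mm. A picture is of the moment at which its call begins: read the wrist's pose just before it. camera_params takes no time and is no camera call; for the wrist camera it gives the pose at the moment of the call.
- r.close_job(): hands the job in, once; it reports no verdict.
The state is a dict: "t": time; "q": joint angles; "dq": joint speeds; "effort": joint torques, N m; "position": TCP position; "tcp_rot": TCP orientation; "contact_force": force on the tool from outside, world axes, zero at the start; "ft_torque": the same for the moment, N m; "grip_width": opening from 0.0 (shut) to 1.0 (fully open).
Only numpy, scipy, OpenCV 4.12 (cv2) and the standard library are available. Lean on these libraries where they do the work, as an engineer would, in place of code of your own. Each camera call takes 0.05 s, during which the arm holds its last target. There are 200 camera calls.

## Task

Take a reading of the vial that already stands in the photometer's sliding carriage: push the carriage in by its front plate until it has gone past the stop pin, then let go, so that it springs back and rests against the pin with the vial in the light beam. Then press the large round read key down and let it come up again. Only push with the fingers: leave the vial standing in its pocket without touching it (fingerprints spoil the reading), and do not disturb the other things on the bench.

Things in the scene. Friction and masses are not known exactly. Their poses are not given: they have to be found in the camera images.
- photometer: White and grey bench photometer, fixed, 182 x 130 mm. Origin at bench level; x = the way the carriage is pushed in, y to the left of that, z up. Base plate x -77 to 105 mm, 18 mm high. Lamp and detector heads, 70 mm high, left and right of the carriage (x -42 to -6 mm, lens tubes reach in to 19.5 mm from the middle line). Console behind (x 19 to 103 mm), 64 mm high, with display and keys.
- push_plate (a point): Middle of the front face of the carriage's upright push plate (faces photometer -x), 48 mm above the bench; moves with the carriage. Plate 52 mm wide, 26 to 68 mm above the bench, with a rubber pad 40 mm wide; nothing stands in front of it. Pocket and vial begin 26 mm behind the point. A steel striker arm reaches out beside the plate to photometer -y, 22 to 45 mm from the middle.
- carriage (a joint): How far the carriage is pushed in along photometer x, m: 0 = out (start), 0.036 = against the stop pin, vial in the beam, 0.052 = rear end stop. A spring presses it outward with 4 N at 0, 7 N at 0.052; the pin's click adds up to 4 N from 0.010 to 0.036, a damper 2 N at 50 mm/s. Let go beyond 0.038 it returns to 0.036 and stays; let go earlier it springs back to 0.
- pin_top (a point): Top of the round steel stop pin, 8 mm thick, 38 mm above the bench when up, in a brass bushing 37 mm to the photometer's -y side of the middle line (x -62 mm). Sprung upward; the passing striker pushes it down and it rises again behind it. Pressing it down would set the carriage free: no need to touch it.
- sample_center (a point): Centre (half-way up) of the small clear vial with a white cap, 23 mm across, 42 mm tall, loose in a square pocket 18 mm deep in the carriage; its foot is 26 mm and its top 68 mm above the bench. Its axis is 42 mm behind the push plate's front face.
- beam (a point): Fixed point where the light beam, along the photometer's y, crosses the carriage's middle line, 50 mm above the bench.
- read_key_top (a point): Top centre of the large round grey read key, 28 mm across, at the photometer's -y side of the console's top; its flat top is 85 mm above the bench when up, 9 mm above its black collar, which is 44 mm across. It moves straight down when pressed.
- read_key (a joint): How far the read key is pressed, in m: 0 = up, 0.005 = fully down, which takes 4.5 N; it springs back up when let go.
- vial_next: A small clear vial with a white cap (23 x 42 mm) standing on the bench left of the photometer; origin at its foot. Leave alone.
- vial_last: A vial with a black cap (28 x 55 mm) standing on the bench left of the photometer; origin at its foot. Leave alone.
- cork: A cork-brown stopper (28 x 26 mm) on the bench left of the photometer; origin at its foot. Leave alone.
- timer: A white bench timer (45 x 60 x 18 mm) on the bench right of the photometer; origin under its centre. Leave alone.
- marker: A white and black marker pen (130 mm long, 16 mm high) lying on the bench right of the photometer; origin under its centre. Leave alone.
- tape_roll: A cream roll of tape lying flat (68 mm across, 18 mm high) far to the right on the bench; origin under its centre. Leave alone.
- beaker: A small clear beaker (57 mm across, 69 mm tall) far to the right on the bench; origin under its centre. Leave alone.

How it is judged:
By the outcome, as a careful person would: the job done as asked, in the order asked, and still so for the second after the job is handed in, with the robot touching nothing.
It also fails if it takes over 40 s, if anything falls off the work surface, if the arm or the gripper's body presses on something with over 40 N, if the wrist force passes 120 N, or if a joint passes its speed limit or range.

## Working session

There is one attempt and no reset: what is moved stays moved. The work goes in short steps, Python scripts to look and compute and a shell command to move; the robot and the scene stay as the last step left them, time stands still between calls to the robot, and variables do not carry over. Pictures are saved under pics/ and viewed, about 8 in all and at most 12, crops included, and the job is handed in when it is done.

```bash
mkdir -p pics
cat > h.py <<'E'
import numpy as np, cv2
from cell import r
from scipy.spatial.transform import Rotation as R
def rot(a):
    a=np.array(a,float)
    return a if a.shape==(3,3) else R.from_quat(a[[1,2,3,0]]).as_matrix()
def ray(p,u,v):
    M=np.array(p["mtx"]); d=np.array([(u-M[0,2])/M[0,0],(v-M[1,2])/M[1,1]])
    s=d.copy()
    for _ in range(20): s=d/(1+p["k1"]*(s@s))
    return np.array(p["origin"]),rot(p["attitude"])@np.array([s[0],s[1],1])
def atz(p,u,v,z):
    o,d=ray(p,u,v); return o+d*(z-o[2])/d[2]
def proj(p,X):
    c=rot(p["attitude"]).T@(np.array(X)-p["origin"]); s=c[:2]/c[2]; s=s*(1+p["k1"]*(s@s))
    M=np.array(p["mtx"]); return M[0,0]*s[0]+M[0,2],M[1,1]*s[1]+M[1,2]
E
python3 - <<'E'
from h import *
for n in("scene","side"):
    p=r.camera_params(n); print(n,p)
    cv2.imwrite(f"pics/{n}0.png",r.grab_frame(n))
print(r.get_state())
E
```

```text
scene {'mtx': array([[426.91912576,   0.        , 282.37374275],
       [  0.        , 426.91912576, 207.84568209],
       [  0.        ,   0.        ,   1.        ]]), 'k1': -0.028207410632538545, 'origin': array([-0.42190186,  0.5960045 ,  0.79904276]), 'attitude': array([ 0.24069685, -0.42334449,  0.76628592, -0.41910662])}
side {'mtx': array([[390.68105283,   0.        , 279.88430879],
       [  0.        , 390.68105283, 208.2663054 ],
       [  0.        ,   0.        ,   1.        ]]), 'k1': 0.007830782503432353, 'origin': array([0.38538243, 0.96854454, 0.73474611]), 'attitude': array([ 0.03492707, -0.07422831,  0.87812804, -0.47134   ])}
{'t': 0.1, 'q': array([-2.15298073e-01,  3.81141602e-01,  1.29815382e+00, -4.60472769e-06,
        1.46360494e+00, -2.15306126e-01]), 'dq': array([ 0.00154815, -0.00120648, -0.00109473, -0.000122  , -0.00035731,
        0.00030454]), 'effort': array([ 3.76895419e-03, -4.49219084e+01, -2.31655884e+01, -2.33104493e-04,
        3.63802450e-03,  7.57992581e-06]), 'position': array([5.49721528e-01, 5.83442175e-05, 2.15377070e-01]), 'tcp_rot': array([-5.49210692e-04,  7.07103608e-01,  7.07109652e-01, -3.54820222e-04]), 'contact_force': array([-0.54681836,  1.09985855, -0.58680048]), 'ft_torque': array([ 0.03241988,  0.0236822 , -0.00472822]), 'grip_width': 0.9994751837540184}
```

View pics/scene0.png

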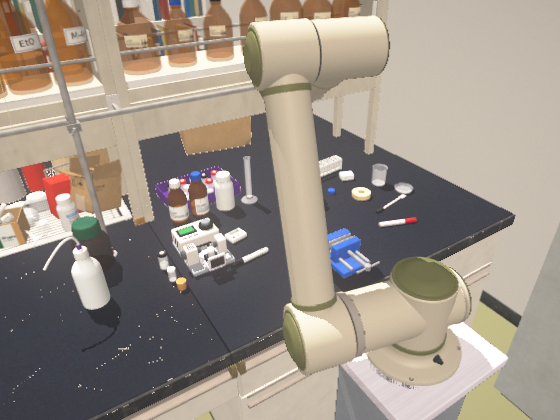

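View pics/side0.png

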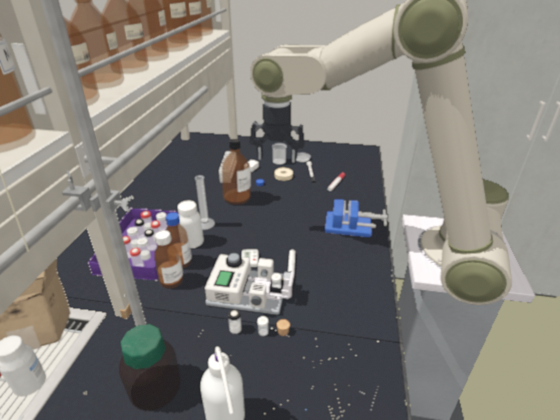

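The photometer is at about (205,245) in the scene picture and (250,280) in the side picture. The push plate faces the robot's right or near side. I'll enlarge both views.

Run:
```python
from h import *
a=cv2.imread("pics/scene0.png")[210:300,150:280]; b=cv2.imread("pics/side0.png")[235:340,195:310]
cv2.imwrite("pics/c.png",np.hstack([cv2.resize(a,(400,277),interpolation=2),np.zeros((277,0,3),np.uint8)]))
A=cv2.resize(a,None,fx=5,fy=5,interpolation=2)
cv2.imwrite("pics/ca.png",A)
B=cv2.resize(b,None,fx=5.5,fy=5.5,interpolation=2); cv2.imwrite("pics/cb.png",B)
for n,u,v in(("scene",205,245),("side",250,280)): print(atz(r.camera_params(n),u,v,.04))
```

```text
[0.55852837 0.27065343 0.04      ]
[0.5710317  0.27050326 0.04      ]
```

View pics/ca.png

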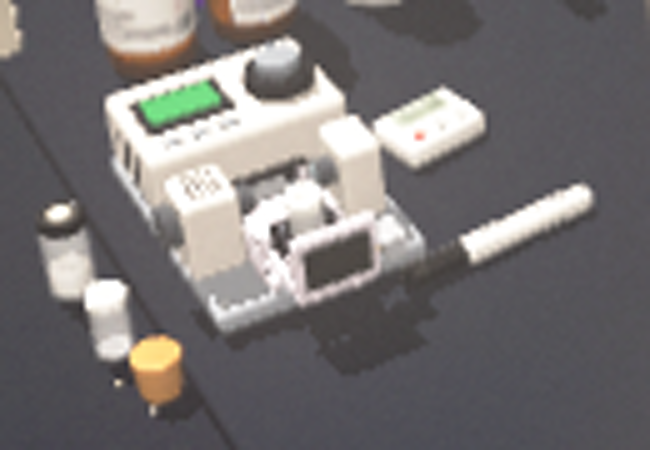

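View pics/cb.png

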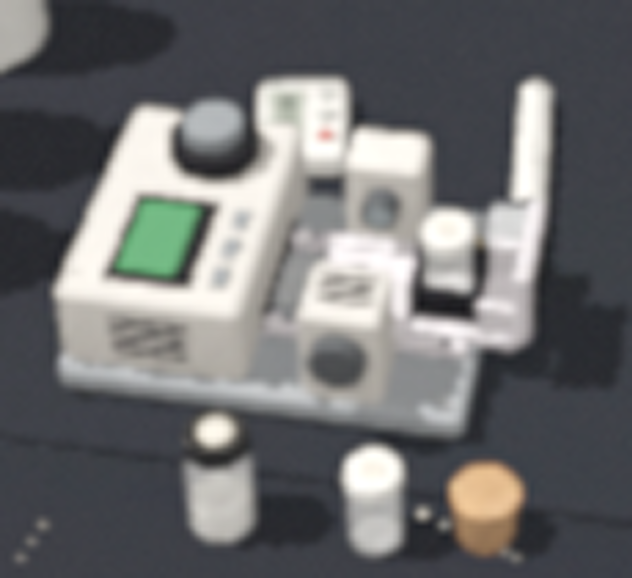

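Run:
```python
from h import *
from scipy.optimize import least_squares
S=r.camera_params("scene");D=r.camera_params("side")
s=lambda u,v:(150+u/5,210+v/5); d=lambda u,v:(195+u/5.5,235+v/5.5)
print("key",atz(S,*s(275,54),.085),atz(D,*d(215,113),.085))
print("pad scene",atz(S,*s(340,258),.048))
obs=[(S,s(222,328),(-77,65,0)),(S,s(425,252),(-77,-65,0)),(S,s(115,172),(105,65,0)),(D,d(462,436),(-77,65,0)),(D,d(60,385),(105,65,0)),(S,s(340,258),(-104,0,48)),
(D,d(448,222),(-62,0,68)),(S,s(305,190),(-62,0,68))]
def X(q,m):
    c,s_=np.cos(q[2]),np.sin(q[2]);m=np.array(m)/1e3
    return [q[0]+c*m[0]-s_*m[1],q[1]+s_*m[0]+c*m[1],m[2]]
def res(q,): 
    o=[]
    for p,uv,m in obs:
        m=(m[0]+(0 if m[2]==0 else q[3]*1000),m[1],m[2]); o+=list(np.array(proj(p,X(q,m)))-uv)
    return o
f=least_squares(res,[.57,.27,0,0],loss="soft_l1"); q=f.x
print(q,np.round(f.fun.reshape(-1,2),1))
print("pad",X(q,(-104+q[3]*1e3,0,48)),"vial",X(q,(-62+q[3]*1e3,0,68)))
k=(atz(S,*s(275,54),.085)+atz(D,*d(215,113),.085))/2
c,sn=np.cos(q[2]),np.sin(q[2]);print("key local",np.array([[c,sn],[-sn,c]])@(k[:2]-q[:2]))
print(r.camera_params("wrist"))
```

```text
key [0.61262697 0.24231231 0.085     ] [0.61862136 0.23692122 0.085     ]
pad scene [0.45802815 0.2736814  0.048     ]
[ 5.64370193e-01  2.71521271e-01 -4.74289277e-03  1.27893045e-04] [[ 0.3  1.3]
 [ 1.2  0.8]
 [-0.  -0.5]
 [-0.8  1.3]
 [-0.4  0.5]
 [ 0.2 -0.7]
 [ 0.4  0. ]
 [ 0.4 -0.7]]
pad [np.float64(0.4604992542523158), np.float64(0.27201392297175325), np.float64(0.048)] vial [np.float64(0.5024987818575339), np.float64(0.27181472222245995), np.float64(0.068)]
key local [ 0.05140471 -0.03166106]
{'mtx': array([[307.01004113,   0.        , 276.97582782],
       [  0.        , 307.01004113, 211.42680491],
       [  0.        ,   0.        ,   1.        ]]), 'k1': -0.03291080337571057, 'origin': array([0.55055618, 0.07400129, 0.37337105]), 'attitude': array([ 1.46865371e-01,  9.89156327e-01,  1.70143216e-04, -5.42416147e-04])}
```

```bash
python3 -m handwheel '{"translation":[[30,0,0],[40,0,0],[40,0,0],[40,0,0],[30,0,0],[0,0,0],[0,0,0]],"twist":[0,0,0,0,0,0,0]}' 0
python3 - <<'E'
from h import *
np.set_printoptions(precision=4,suppress=True)
p=r.camera_params("wrist"); im=r.grab_frame("wrist"); print(p["origin"],p["attitude"])
np.save("w1.npy",np.array([p],dtype=object),allow_pickle=True)
cv2.imwrite("pics/w1.png",cv2.resize(im,(784,588),interpolation=2))
for n,X in dict(pad=(.460,.272,.048),key=(.6155,.2395,.085),vial=(.5025,.272,.068)).items(): print(n,np.array(proj(p,X))*1.4)
E
```

```text
t: 0.8
position: [0.5498, 0.1801, 0.2155]
tcp_rot: [-0.0, 0.707, 0.708, -0.0]
contact_force: [-0.8, -0.7, -0.3]
grip_width: -0.001
[0.5504 0.2542 0.3734] [ 0.1472  0.9891  0.0007 -0.0002]
pad [262.0672 139.9845]
key [487.4495 189.2553]
vial [316.7102 138.0348]
```

View pics/w1.png

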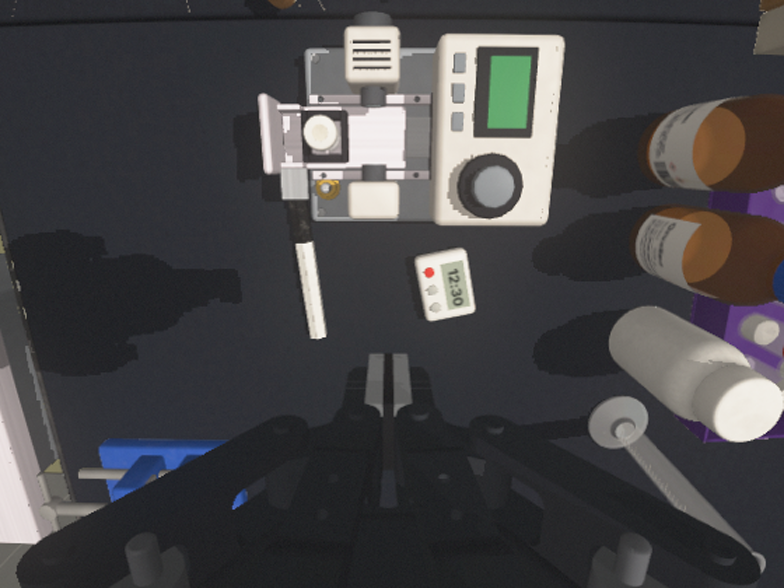

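The wrist view shows the key top at (493,184), the vial cap at (320,133), and the front top edge of the plate from (261,95) to (265,173). The marker lies beneath the striker arm, clear of the push zone.

Run:
```python
from h import *
p=np.load("w1.npy",allow_pickle=True)[0]
for n,u,v,z in(("key",493,184,.085),("vial",320,133,.068),("plateL",261,95,.068),("plateR",265,173,.068),("consRR",547,224,.064),("consRL",564,38,.064),("consFL",440,36,.064),("consFR",434,224,.064)): print(n,atz(p,u/1.4,v/1.4,z).round(4))
```

```text
key [0.6189 0.2429 0.085 ]
vial [0.5048 0.2752 0.068 ]
plateL [0.467 0.299 0.068]
plateR [0.4659 0.2494 0.068 ]
consRR [0.6649 0.2143 0.064 ]
consRL [0.664  0.3344 0.064 ]
consFL [0.5837 0.3346 0.064 ]
consFR [0.5834 0.214  0.064 ]
```

```bash
python3 -m handwheel '{"translation":[[20,-30,0],[30,-40,0],[30,-40,20],[12,-30,40],[0,-12,40],[0,0,40],[0,0,20],[0,0,0]],"twist":[0,0,0,0,0,0,0,0]}' 0
```

```text
t: 1.65
position: [0.4007, 0.268, 0.0564]
tcp_rot: [-0.001, 0.708, 0.707, -0.002]
contact_force: [0.4, 0.1, 0.7]
grip_width: -0.002
```

```bash
python3 -m handwheel '{"translation":[[5,15,3],[0,15,0],[0,5,0],[0,4,0],[0,4,0],[0,4,0],[0,0,0]],"twist":[0,0,0,0,0,0,0]}' 0
python3 - <<'E'
from h import *
cv2.imwrite("pics/s2.png",cv2.resize(r.grab_frame("side")[220:340,190:330],None,fx=4,fy=4,interpolation=2))
E
```

```text
t: 2.35
position: [0.449, 0.2745, 0.0556]
tcp_rot: [0.0, 0.707, 0.707, 0.0]
contact_force: [-0.4, 0.8, 0.1]
grip_width: -0.003
```

View pics/s2.png

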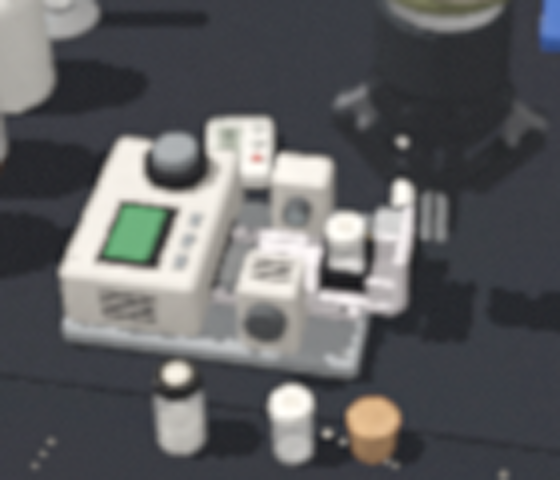

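The fingers are at (435,215), a few millimetres in front of the plate and centred on it. Next I creep forward to contact.

```bash
python3 -m handwheel '{"translation":[[0,2,0],[0,2,0],[0,0,0]],"twist":[0,0,0]}' 0;python3 -m handwheel '{"translation":[[0,2,0],[0,1,0],[0,0,0]],"twist":[0,0,0]}' 0;python3 -m handwheel '{"translation":[[0,2,0],[0,1,0],[0,0,0]],"twist":[0,0,0]}' 0
```

```text
t: 2.7
position: [0.4529, 0.2746, 0.0554]
tcp_rot: [0.0, 0.707, 0.707, 0.0]
contact_force: [0.1, 0.2, -0.4]
grip_width: -0.005
t: 3.0
position: [0.4558, 0.2745, 0.0554]
tcp_rot: [0.0, 0.707, 0.707, 0.0]
contact_force: [0.0, 0.2, -0.2]
grip_width: 0.0
t: 3.3
position: [0.4588, 0.2745, 0.0555]
tcp_rot: [0.0, 0.707, 0.707, 0.0]
contact_force: [-0.2, 0.3, -0.1]
grip_width: -0.003
```

```bash
python3 -m handwheel '{"translation":[[0,1,0],[0,1,0],[0,0,0]],"twist":[0,0,0]}' 0;python3 -m handwheel '{"translation":[[0,1,0],[0,1,0],[0,0,0]],"twist":[0,0,0]}' 0;python3 -m handwheel '{"translation":[[0,1,0],[0,1,0],[0,0,0]],"twist":[0,0,0]}' 0
python3 - <<'E'
from h import *
cv2.imwrite("pics/s3.png",cv2.resize(r.grab_frame("side")[250:310,220:310],None,fx=8,fy=8,interpolation=2))
E
```

```text
t: 3.6
position: [0.4608, 0.2745, 0.0555]
tcp_rot: [0.0, 0.707, 0.707, 0.0]
contact_force: [-0.3, -0.1, -0.2]
grip_width: -0.001
t: 3.9
position: [0.4628, 0.2745, 0.0555]
tcp_rot: [0.0, 0.707, 0.707, 0.0]
contact_force: [0.0, 0.2, -0.7]
grip_width: -0.001
t: 4.2
position: [0.4648, 0.2745, 0.0555]
tcp_rot: [0.0, 0.707, 0.707, 0.0]
contact_force: [0.2, -1.0, -0.2]
grip_width: 0.001
```

View pics/s3.png

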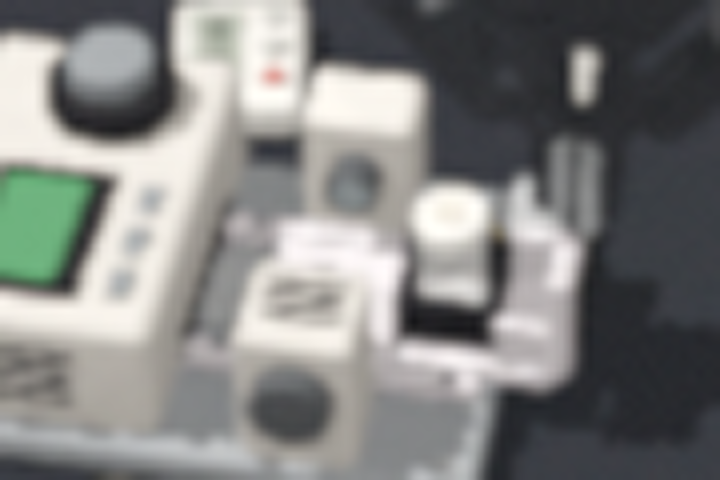

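Run:
```python
from h import *
p=r.camera_params("side")
f=lambda *X:((np.array(proj(p,X))-(220,250))*8).round()
print("tip -x/+x edges",f(.4568,.2745,.0415),f(.4728,.2745,.0415),f(.4568,.2745,.056),f(.4568,.2745,.07))
for x in(.460,.466):
  for y in(.248,.300):
    for z in(.026,.068): print(x,y,z,f(x,y,z))
p=r.camera_params("wrist");im=r.grab_frame("wrist")
cv2.imwrite("pics/w2.png",cv2.resize(im[90:330,120:440],None,fx=2.4,fy=2.4,interpolation=2))
```

```text
tip -x/+x edges [599. 291.] [547. 284.] [600. 256.] [602. 223.]
0.46 0.248 0.026 [598. 265.]
0.46 0.248 0.068 [602. 167.]
0.46 0.3 0.026 [576. 385.]
0.46 0.3 0.068 [579. 286.]
0.466 0.248 0.026 [580. 263.]
0.466 0.248 0.068 [583. 165.]
0.466 0.3 0.026 [556. 383.]
0.466 0.3 0.068 [559. 283.]
```

View pics/w2.png

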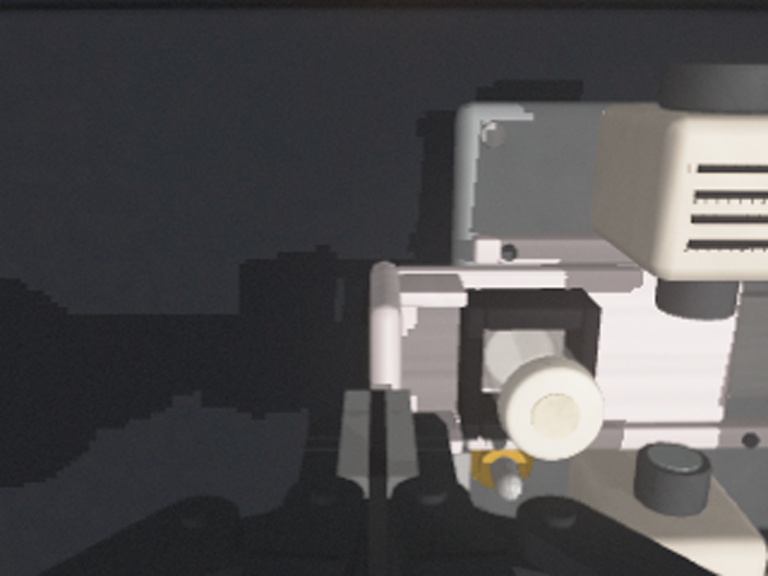

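Run:
```python
from h import *
p=r.camera_params("wrist")
f=lambda *X:((np.array(proj(p,X))-(120,90))*2.4).round()
for z in(.026,.068,.085): print("plate",z,f(.463,.300,z),f(.463,.248,z))
for z in(.0415,.055,.068): print("tip",z,f(.4648,.2855,z),f(.4648,.2635,z))
print("vial",f(.5048,.2745,.068),f(.5048,.2745,.086))
S=r.camera_params("scene")
for y in(.3,.248):
  for z in(.026,.068): print("scene",y,z,((np.array(proj(S,(.463,y,z)))-(150,210))*5).round())
s=r.get_state();print(s["position"],s["q"],s["contact_force"])
```

```text
plate 0.026 [368. 261.] [368. 438.]
plate 0.068 [365. 311.] [367. 526.]
plate 0.085 [364. 340.] [365. 575.]
tip 0.0415 [375. 333.] [375. 413.]
tip 0.055 [374. 353.] [374. 439.]
tip 0.068 [374. 376.] [374. 467.]
vial [557. 422.] [579. 464.]
scene 0.3 0.026 [297. 300.]
scene 0.3 0.068 [288. 241.]
scene 0.248 0.026 [382. 268.]
scene 0.248 0.068 [375. 209.]
[0.46464294 0.2745276  0.05543301] [ 3.14182621e-01  5.34742441e-01  1.55683150e+00 -1.52343798e-05
  1.05011276e+00  3.14156499e-01] [-0.25114052 -0.6313633   0.00740204]
```

Two views agree that the closed fingertips are at z≈75 mm, about 20 mm above the reported TCP and not 14 mm below it. They are therefore over the plate's top edge, which explains the lack of contact. I'll back off, go lower and approach again, watching the force.

```bash
python3 -m handwheel '{"translation":[[0,-20,0],[0,-15,0],[0,0,14],[0,0,14],[0,0,0]],"twist":[0,0,0,0,0]}' 0; python3 -m handwheel '{"translation":[[0,8,0],[0,6,0],[0,4,0],[0,0,0]],"twist":[0,0,0,0]}' 0; python3 -m handwheel '{"translation":[[0,2,0],[0,2,0],[0,0,0]],"twist":[0,0,0]}' 0; python3 -m handwheel '{"translation":[[0,2,0],[0,2,0],[0,0,0]],"twist":[0,0,0]}' 0;  python3 - <<'E'
from h import *
cv2.imwrite("pics/s4.png",cv2.resize(r.grab_frame("side")[240:320,220:320],None,fx=7,fy=7,interpolation=2))
E
```

```text
t: 4.8
position: [0.4288, 0.2742, 0.0263]
tcp_rot: [-0.001, 0.707, 0.707, -0.001]
contact_force: [0.3, -0.3, 0.6]
grip_width: 0.003
t: 5.2
position: [0.4479, 0.2746, 0.0278]
tcp_rot: [-0.0, 0.707, 0.707, 0.0]
contact_force: [-3.0, -0.1, 3.0]
grip_width: 0.002
t: 5.5
position: [0.4513, 0.2745, 0.0276]
tcp_rot: [-0.0, 0.707, 0.707, -0.0]
contact_force: [-4.5, 0.1, 3.6]
grip_width: 0.001
t: 5.8
position: [0.4553, 0.2745, 0.0276]
tcp_rot: [-0.0, 0.707, 0.707, -0.0]
contact_force: [-4.7, -0.4, 4.8]
grip_width: 0.003
```

View pics/s4.png

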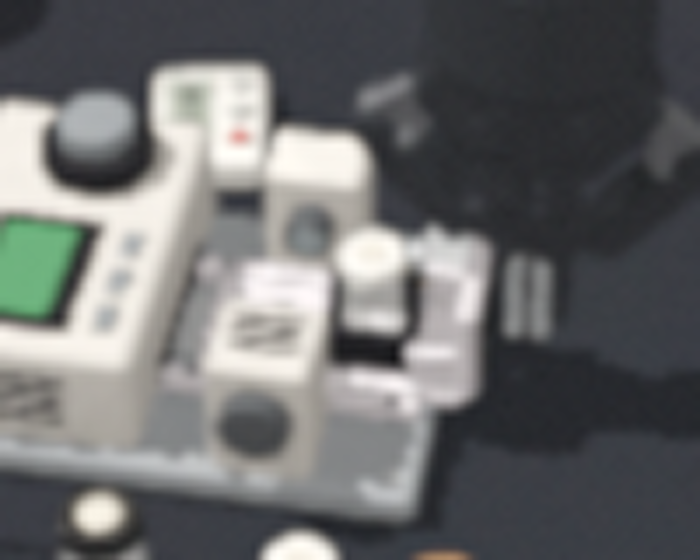

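The carriage was being pushed: the plate moved about 9 mm and the force was about 4.7 N in −x. But the 1:1 upward force shows the sloped finger flank riding on the plate's top edge. I'll back off and push with the straight finger part, with the tips about 10 mm below the plate's top.

```bash
python3 -m handwheel '{"translation":[[0,-15,0],[0,-10,0],[0,0,-11],[0,0,0]],"twist":[0,0,0,0]}' 0; python3 -m handwheel '{"translation":[[0,8,0],[0,5,0],[0,0,0]],"twist":[0,0,0]}' 0; for i in 1 2 3; do python3 -m handwheel '{"translation":[[0,2,0],[0,2,0],[0,0,0]],"twist":[0,0,0]}' 0; done
```

```text
t: 6.25
position: [0.432, 0.2749, 0.04]
tcp_rot: [0.001, 0.707, 0.707, 0.002]
contact_force: [0.5, -0.4, -0.3]
grip_width: -0.001
t: 6.55
position: [0.4449, 0.2744, 0.0383]
tcp_rot: [0.0, 0.707, 0.707, 0.0]
contact_force: [-0.1, -0.1, -0.4]
grip_width: -0.001
t: 6.85
position: [0.4479, 0.2745, 0.0384]
tcp_rot: [0.0, 0.707, 0.707, -0.0]
contact_force: [-0.2, 0.1, -2.1]
grip_width: 0.001
t: 7.15
position: [0.4509, 0.2745, 0.0383]
tcp_rot: [-0.001, 0.707, 0.707, -0.001]
contact_force: [-4.5, -0.4, 1.7]
grip_width: 0.001
t: 7.45
position: [0.4551, 0.2745, 0.0383]
tcp_rot: [-0.0, 0.707, 0.707, -0.001]
contact_force: [-4.7, 0.1, 2.3]
grip_width: 0.001
```

Now there is good contact, with TCP x≈0.449 as the zero. I push to about 0.494.

```bash
python3 -m handwheel '{"translation":[[0,5,0],[0,5,0],[0,5,0],[0,5,0],[0,5,0],[0,4,0],[0,0,0]],"twist":[0,0,0,0,0,0,0]}' 0; python3 -m handwheel '{"translation":[[0,4,0],[0,4,0],[0,2,0],[0,0,0],[0,0,0]],"twist":[0,0,0,0,0]}' 0
python3 - <<'E'
from h import *
cv2.imwrite("pics/s5.png",cv2.resize(r.grab_frame("side")[240:320,220:320],None,fx=7,fy=7,interpolation=2))
E
```

```text
t: 8.15
position: [0.4842, 0.2745, 0.0382]
tcp_rot: [-0.0, 0.707, 0.707, -0.001]
contact_force: [-2.7, -0.2, -0.2]
grip_width: -0.003
t: 8.65
position: [0.4936, 0.2744, 0.0381]
tcp_rot: [-0.001, 0.707, 0.707, -0.001]
contact_force: [-6.5, 1.0, 1.0]
grip_width: 0.002
```

View pics/s5.png

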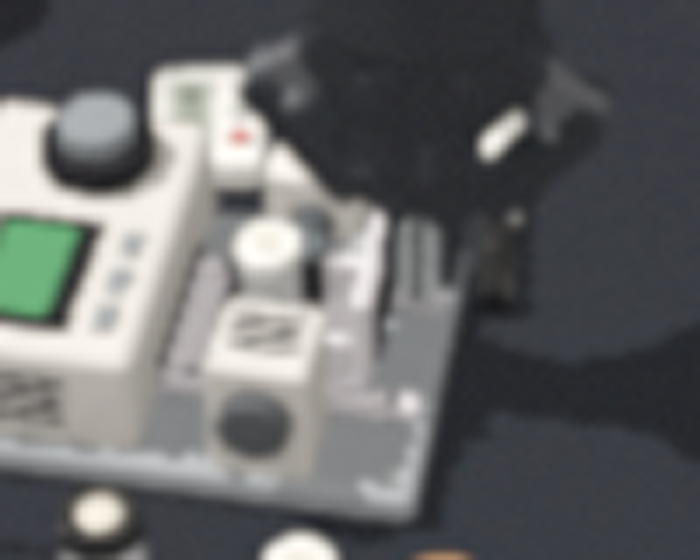

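The reading of 6.5 N fits the spring at about 0.045, and the picture shows a displacement of about 45 mm. I release, rise and move over behind the photometer.

```bash
python3 -m handwheel '{"translation":[[0,-6,0],[0,-10,0],[0,-15,0],[0,-15,0],[0,-10,0],[0,0,0]],"twist":[0,0,0,0,0,0]}' 0; python3 -m handwheel '{"translation":[[0,0,-30],[0,0,-40],[0,0,-40],[0,0,-20],[-30,30,-10],[-30,40,0],[0,20,0],[0,0,0]],"twist":[0,0,0,0,0,0,0,0]}' 0
python3 - <<'E'
from h import *
np.set_printoptions(precision=4,suppress=True)
p=r.camera_params("wrist"); im=r.grab_frame("wrist")
np.save("w3.npy",np.array([p],dtype=object),allow_pickle=True)
cv2.imwrite("pics/w3.png",cv2.resize(im,(784,588),interpolation=2))
for n,X in dict(plate0=(.463,.274,.068),vialbeam=(.5408,.2745,.068),key=(.617,.241,.085)).items(): print(n,np.array(proj(p,X))*1.4)
E
```

```text
t: 9.3
position: [0.4379, 0.2746, 0.0388]
tcp_rot: [0.0, 0.707, 0.707, 0.0]
contact_force: [-0.0, 0.5, 0.7]
grip_width: -0.0
t: 10.1
position: [0.5315, 0.2133, 0.1782]
tcp_rot: [0.001, 0.708, 0.706, 0.001]
contact_force: [0.2, 0.4, 0.1]
grip_width: 0.003
plate0 [273.4009 189.005 ]
vialbeam [401.2964 187.5574]
key [530.2941 247.0068]
```

View pics/w3.png

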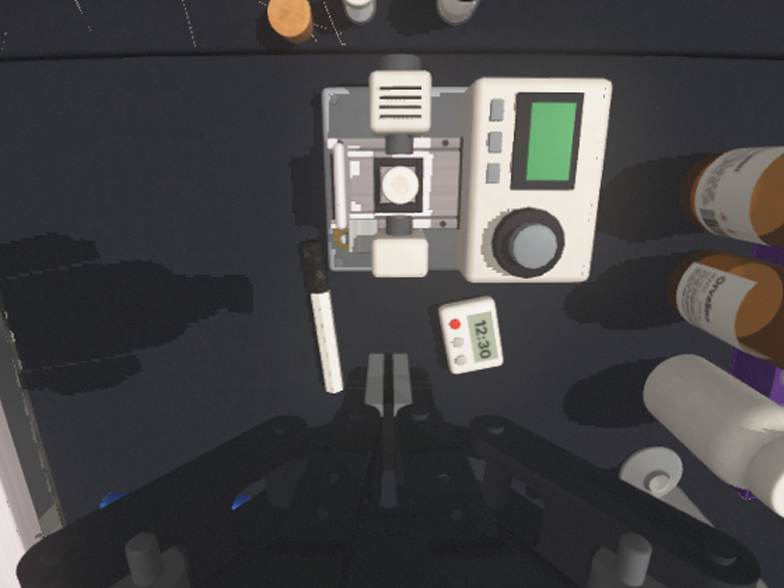

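The vial stands in the beam at (400,185), against (401,187) predicted, so the carriage rests on the pin. The key is at (534,246), which gives about (0.619, 0.2415).

```bash
python3 -m handwheel '{"translation":[[8,25,0],[10,35,0],[10,28,0],[0,0,30],[0,0,30],[0,0,0]],"twist":[0,0,0,0,0,0]}' 0; python3 -m handwheel '{"translation":[[0,0,10],[0,0,10],[0,0,0]],"twist":[0,0,0]}' 0
```

```text
t: 10.75
position: [0.6142, 0.2428, 0.1145]
tcp_rot: [-0.002, 0.707, 0.707, -0.003]
contact_force: [-0.8, 0.7, 0.1]
grip_width: 0.002
t: 11.05
position: [0.6163, 0.2426, 0.098]
tcp_rot: [-0.0, 0.707, 0.707, -0.0]
contact_force: [0.1, -1.2, 0.2]
grip_width: -0.001
```

```bash
python3 -m handwheel '{"translation":[[-1,2,10],[0,0,8],[0,0,6],[0,0,0]],"twist":[0,0,0,0]}' 0; for i in 1 2 3 ; do python3 -m handwheel '{"translation":[[0,0,2],[0,0,0]],"twist":[0,0]}' 0|sed -n '2p;4p'; done
```

```text
t: 11.45
position: [0.6182, 0.2414, 0.0733]
tcp_rot: [-0.001, 0.707, 0.707, -0.001]
contact_force: [0.1, -0.1, 0.3]
grip_width: 0.004
position: [0.6187, 0.2415, 0.0725]
contact_force: [-0.0, -0.4, 0.0]
position: [0.6186, 0.2415, 0.0704]
contact_force: [-0.5, 0.2, -0.4]
position: [0.6188, 0.2415, 0.0686]
contact_force: [-0.3, 0.2, 1.7]
```

```bash
for i in 1 2 3; do python3 -m handwheel '{"translation":[[0,0,1.5],[0,0,0]],"twist":[0,0]}' 0|sed -n '2p;4p'; done
```

```text
position: [0.6188, 0.2416, 0.0671]
contact_force: [0.4, 0.8, 3.4]
position: [0.6188, 0.2416, 0.0656]
contact_force: [0.2, 0.9, 3.5]
position: [0.6189, 0.2415, 0.0646]
contact_force: [-1.6, -0.8, 7.5]
```

```bash
python3 -m handwheel '{"translation":[[0,0,1],[0,0,0],[0,0,0]],"twist":[0,0,0]}' 0|sed -n '2p;4p';  python3 -m handwheel '{"translation":[[0,0,-4],[0,0,-8],[0,0,-20],[0,0,-40],[0,0,-40],[0,0,-10],[0,0,0],[0,0,0]],"twist":[0,0,0,0,0,0,0,0]}' 0; python3 -m handwheel '{"translation":[[-20,-20,0],[-30,-40,0],[-10,-25,0],[0,0,0],[0,0,0]],"twist":[0,0,0,0,0]}' 0
python3 - <<'E'
from h import *
im=r.grab_frame("wrist")
cv2.imwrite("pics/w4.png",cv2.resize(im,(784,588),interpolation=2))
p=r.camera_params("wrist")
for n,X in dict(plate0=(.463,.274,.068),vialbeam=(.5408,.2745,.068),key=(.619,.2415,.085)).items(): print(n,np.array(proj(p,X))*1.4)
E
```

```text
position: [0.6189, 0.2416, 0.0645]
contact_force: [-3.1, -0.4, 12.6]
t: 13.75
position: [0.618, 0.2414, 0.1833]
tcp_rot: [-0.001, 0.707, 0.707, -0.001]
contact_force: [-0.4, 0.1, -0.7]
grip_width: 0.002
t: 14.25
position: [0.5333, 0.1814, 0.1839]
tcp_rot: [-0.001, 0.707, 0.707, -0.001]
contact_force: [1.1, 0.6, 0.4]
grip_width: 0.002
plate0 [269.16163936 134.33365374]
vialbeam [398.45275976 133.04574651]
key [532.45030621 191.32775558]
```

View pics/w4.png

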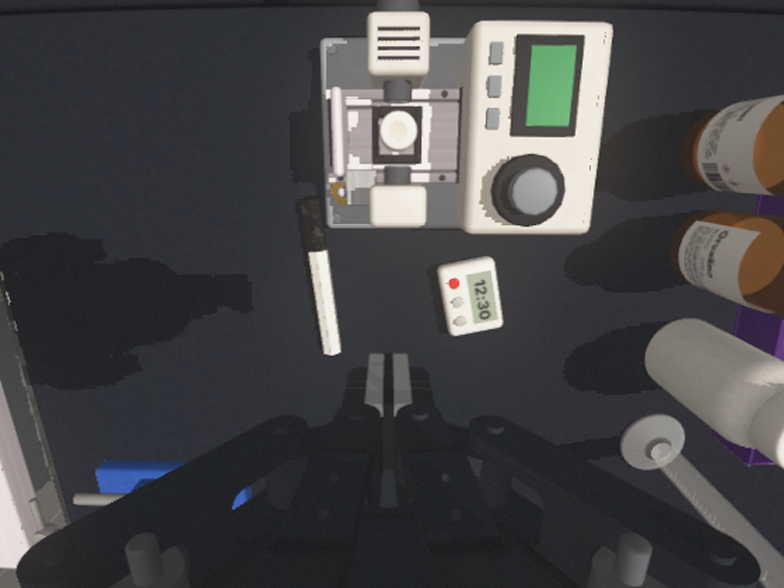

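The vial is still in the beam at (398,130), the key is up again at (533,190), the marker and timer are undisturbed and the arm is clear.

```bash
python3 -c "
from cell import r
r.close_job()"
```

```text
the job is handed in; nothing more can be done
```

I took the reading as asked and handed the job in. It took about 14 s of robot time; no verdict is reported.

- **Carriage:** I pushed it in by the front plate with shut fingers to about 45 mm, past the pin. The force there was 6.5 N, which fits the spring, and I then let go.
- **Read key:** I pressed it about 4.5 mm by the arm's travel, until it stopped. The force rose to 12.6 N there, well above the 4.5 N needed, and I released it.

**Last checks:** In the final wrist picture the vial stands at the beam, within about 3 px of where it should be. The key looks up, the marker and timer in view look undisturbed, and the arm is clear with no contact force. The left-side vials and cork were last seen in place before I pressed the key. The tape roll and beaker were not checked again.

**What disagreed:**
- **Fingertip position:** When shut, the fingertips stand about 20 mm above the reported TCP, not 14 mm beyond it as stated. My first approach therefore passed over the plate's top edge without touching anything.
- **Extra touch on the plate:** A second try went too low. It pushed the carriage about 9 mm with the sloping side of the finger. I backed off before it reached the pin, so it should have sprung back, and the proper push followed.

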